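# Check the drop of a liquid limit cup with a taper gauge

### The arm

A 6-joint arm with a two-finger parallel gripper is mounted at the origin on a cart in front of the work surface, level with it; the furniture and walls round the work are solid. World frame = base frame: x ahead of the robot, y to its left, z up, the work surface at z = 0. Lengths are in m, angles in rad, forces in N, time in s.
With the tool pointing down it reaches from about 0.35 to 0.875 m from the base axis. Payload 4.2 kg.
Tool frame: the origin (TCP) lies midway between the tips of the shut fingers; the grasp point (between the pads) lies 19 mm behind it; z points along the fingers, y is the line along which they close (so a half turn about z gives the same grasp; the last joint's range is limited). The gripper opens to 85 mm and grips with 20 to 120 N. Pads are 22 mm wide; open, the fingers measure 114 mm over their backs; the gripper's body (76 mm by 85 mm) begins 54 mm behind the grasp point. The pads swing forward as they close: fully open they stand 13 mm farther back than shut.
Start: joints at [-0.911, 0.385, 0.008, 0, -1.194, -0.259], TCP at [0.244, -0.575, 0.231] pointing down, gripper open.
Joint ranges: [-3.14, 3.14], [-1.21, 2.06], [-1.07, 1.41], [-3.16, 2.05], [-2.99, -0.16], [-3.1, 3.1]. Speed limits (rad/s): [2.79, 2.79, 3.14, 3.14, 3.14, 3.14].

### API

Orientations are given as a unit quaternion [x, y, z, w].
In Python, from cell import ctrl, vision, job_done gives the robot as it stands.
- The arm moves only by the tool arm_command, never from a script. Its argument "increments" is a list of rows, each a list of 4 numbers: the shift along the world's x, y, z normalised to -1 to 1, where 1 is 0.2 m, then the turn about the world's z normalised to -1 to 1, where 1 is 90 degrees. A call has 1 to 20 rows; each row is the pose to reach, as a shift and turn from the pose commanded when the call began; what a row does not reach only later rows make up. A row lasts 1/12 s, in which the tool goes at most 41.7 mm and 7.16 degrees, less where a joint would pass 70% of its speed; a pose out of reach is approached as far as the arm can. A call with a number of a shift or a turn outside -1 to 1 is refused whole. A call with a gripper value outside its range is refused whole. "claw" is the gripper command: -1 is fully open, 1 is shut, values between are in proportion, set as the call begins (left out, the last holds). The fingers move at their own pace and stop on an object; "grip_force" is the grip in N (left out, the last holds). Time passes only in rows, so rows that repeat a pose let the fingers close. It gives the time, the measured TCP pose, the force, the opening and the grip force at its end, in the units of the state.
- ctrl.get_state(): the state, without advancing time (a new reading comes with each control period).
- vision.snapshot(name): name is "side" or "top" or "wrist"; returns a dict with "pixels" (384x512x3 uint8, blue, green, red), "K" (3x3 intrinsics, pixels), "world_from_camera" (4x4, takes a point from camera to world coordinates); the wrist camera has in their place "hand_eye" (4x4, takes a point from camera to tool coordinates, whose origin is the TCP and whose axes are the flange's). Camera axes: x right, y down, z forward; pixel columns grow to the right and rows downward; lengths in m; the calibration is good to about 2 mm. A picture is of the moment at which its call begins: read the wrist's pose just before it. There is no depth.
- job_done(): hands the job in; it is judged then, once.
The state is a dict: "time_s": time; "joint_pos": joint angles; "joint_velocities": joint speeds; "joint_efforts": joint torques, N m; "eef_pos": TCP position; "tcp_rot": TCP orientation; "force": force on the tool from outside, world axes, zero at the start; "wrist_torque": the same for the moment, N m; "gripper_width": finger opening in m; "grasp_force": force on a finger pad.
Only numpy, scipy, OpenCV 4.12 (cv2) and the standard library are available. Lean on these libraries where they do the work, as an engineer would, in place of code of your own. Each camera call takes 0.05 s, during which the arm holds its last target. There are 200 camera calls.

### The job

Check the drop height of the liquid limit device: pick up the steel taper gauge by its grip, lay it flat on the device's base in front of the brass cup and push it straight in, nose first and gently, under the middle of the cup until the cup just lifts off its cam (by about 2 mm), without touching the cup yourself or shifting the other things on the bench. Finish holding the gauge there, still gripped and flat on the base with the cup riding on it, so that the drop can be read off the gauge.

Things in the scene. Friction and masses are not known exactly. Their poses are not given: they have to be found in the camera images.
- device: Liquid limit device, fixed to the bench: black hard base block 150 mm (its x) by 125 mm (its y) on four feet, flat top 62 mm above the bench. Origin on the bench under the block's centre; x points from its open front edge, which faces roughly to the robot, to the rear, y left, z up. At the rear: uprights, pivot, cam, crank (left), counter (right), up to 60 mm over the base top, crank knob 75 mm.
- base_front (a point): Middle of the front edge of the base's flat top (75 mm ahead of the block's centre). Axes as for the device. The gauge goes in over this point, along +x; the two uprights at the rear leave 60 mm clear between them.
- cup_bottom (a point): Lowest point of the brass cup's outside. The cup is a bowl of 56 mm outer sphere radius, 98 mm across the rim, 29 mm high, about 0.26 kg; it swings up freely on a pivot (along the device's y) 65 mm behind and 30 mm above this point. Its cam holds it so that this point is 60 mm behind the base's front edge, on the middle line, and 9.4 to 10.6 mm (varies) over the base top.
- cup (a joint): How far the cup is lifted off its cam, rad about its pivot: 0 = resting on the cam, growing as it is lifted; 0.031 rad lifts the cup's lowest point by 2 mm.
- gauge_grip (a point): Centre of the grip of the steel taper gauge (a wedge on a block grip, lying on its flat sole; 150 mm long in all, 0.16 kg). The grip is a dark block 50 mm long, 20 mm wide, 26 mm high; this point is in its middle, 13 mm above the sole. x points along the gauge to its nose, z up. From 25 to 65 mm ahead of this point: a neck 18 mm wide, 16 mm high.
- gauge_nose (a point): The gauge's nose: at its front end on the sole, mid-width, 125 mm ahead of the grip's centre; axes as for the grip. Here the gauge is 4 mm thick and 18 mm wide; its top rises backwards 1 mm in 5 mm to 16 mm. With the sole flat on the base the slope meets the cup when the nose is about 22 to 30 mm past the cup's lowest point; each 5 mm more lifts the cup about 1 mm.
- petri_dish: Round covered clear dish, 62 mm across, 14 mm high; bystander, leave alone. Origin at the centre of its underside.
- tape_roll: Roll of masking tape lying flat, 100 mm across, 25 mm high; bystander, leave alone. Origin at the centre of its underside.
- marker_pen: White marker pen with a black cap, lying, 121 mm long (its y), 12 mm thick; bystander, leave alone. Origin at the middle of its underside.
- wash_bottle: White plastic wash bottle with a red cap and a bent red spout, 234 mm high, body 70 mm across; bystander, leave alone. Origin on its underside, 15 mm from the body's axis.
There are look-alikes about, which are no part of the job. What is meant by the part that bears gauge_grip is not blue or red, and is the larger of those in its own colour.

How it is judged:
By the outcome, as a careful person would: the job done as asked, in the order asked, and still so for the second after the job is handed in, while the arm keeps its last pose, push and grip.
It also fails if it takes over 38 s, if anything falls off the work surface, if the arm or the gripper's body presses on something with over 40 N, if the wrist force passes 120 N, or if a joint passes its speed limit or range.

## Working session

There is one attempt and no reset: what is moved stays moved. The work goes in short steps, Python scripts to look and compute and a tool call to move; the robot and the scene stay as the last step left them, time stands still between calls to the robot, and variables do not carry over. Pictures are saved under pics/ and viewed, at most 10 in all, crops included, and the job is handed in when it is done.

Besides the shell and the picture viewer there is one more tool, called after "Call:" as name([rows], argument=value, ...), one row to a line, values as JSON. arm_command: Moves the arm, as the interface text tells. Its arguments: {"type":"object","properties":{"increments":{"type":"array","items":{"type":"array","items":{"type":"number","minimum":-1,"maximum":1}}},"claw":{"type":"number"},"grip_force":{"type":"number"}},"required":["increments"]}

```bash
ls; mkdir -p pics
cat > h.py <<'E'
import numpy as np, cv2
from cell import ctrl, vision
from scipy.spatial.transform import Rotation as R
def snap(name,save=None):
    st=ctrl.get_state(); s=vision.snapshot(name)
    if 'hand_eye' in s:
        T=np.eye(4);T[:3,:3]=R.from_quat(st['tcp_rot']).as_matrix();T[:3,3]=st['eef_pos'];T=T@np.array(s['hand_eye'])
    else: T=np.array(s['world_from_camera'])
    im=np.array(s['pixels'],np.uint8); K=np.array(s['K'])
    if save: cv2.imwrite(f'pics/{save}.png',im); np.savez(f'pics/{save}.npz',im=im,K=K,T=T)
    return im,K,T
def load(n): d=np.load(f'pics/{n}.npz'); return d['im'],d['K'],d['T']
def ray(K,T,uv,z):
    uv=np.atleast_2d(np.array(uv,float)); d=np.c_[uv,np.ones(len(uv))]@np.linalg.inv(K).T@T[:3,:3].T
    return T[:3,3]+d*((z-T[2,3])/d[:,2])[:,None]
def proj(K,T,P):
    P=np.atleast_2d(P); c=(P-T[:3,3])@T[:3,:3]; q=c@K.T; return q[:,:2]/q[:,2:]
E
python3 - <<'E'
from h import *
t=snap('top','top0')[0]; s=snap('side','side0')[0]
for n in('top0','side0'):
    im,K,T=load(n);print(K.round(1).tolist(),T.round(3).tolist())
st=ctrl.get_state();print(st['time_s'],st['tcp_rot'],st['force'])
E
```

```text
pics
[[384.5, 0.0, 253.4], [0.0, 384.5, 192.6], [0.0, 0.0, 1.0]] [[-0.019, -0.99, 0.137, 0.425], [-1.0, 0.021, 0.009, -0.144], [-0.012, -0.136, -0.991, 0.967], [0.0, 0.0, 0.0, 1.0]]
[[414.3, 0.0, 259.6], [0.0, 414.3, 192.0], [0.0, 0.0, 1.0]] [[-1.0, 0.019, 0.01, 0.547], [0.001, 0.507, -0.862, 0.912], [-0.022, -0.862, -0.506, 0.715], [0.0, 0.0, 0.0, 1.0]]
0.1 [-1.98967618e-01  9.80005555e-01  9.69147479e-04 -2.43466098e-04] [-0.63859016  0.07641803 -0.29087783]
```

View pics/top0.png

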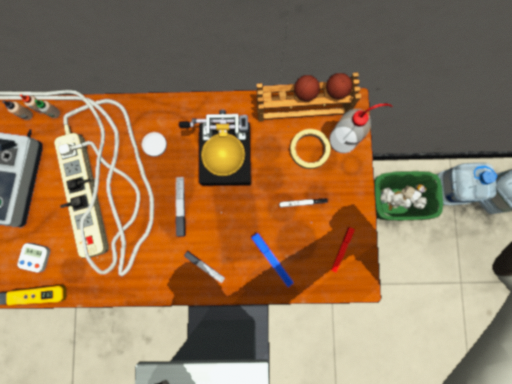

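View pics/side0.png

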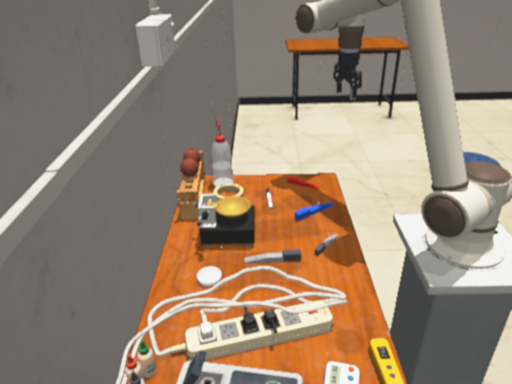

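The top view shows the device at (224,155) with its front edge near row 184. The larger grey gauge is at (180,207), with its dark grip at the lower end and its nose pointing away from the robot. A smaller grey look-alike is at (205,266). I'll measure these next.

Run:
```python
from h import *
im,K,T=load('top0')
big=cv2.resize(np.hstack([im[165:245,160:260]]),None,fx=8,fy=8,interpolation=cv2.INTER_CUBIC)[:600,:800]
hsv=cv2.cvtColor(im,cv2.COLOR_BGR2HSV)
m=((hsv[...,1]<90)).astype(np.uint8)*255
r=np.zeros_like(m); r[172:242,168:192]=m[172:242,168:192]
c=max(cv2.findContours(r,0,1)[0],key=cv2.contourArea); rect=cv2.minAreaRect(c);print('gauge',rect)
box=cv2.boxPoints(rect);print(ray(K,T,box,0.014).round(4).tolist())
# device: black base
b=((hsv[...,2]<60)).astype(np.uint8)*255; r=np.zeros_like(b); r[115:192,192:258]=b[115:192,192:258]
c=max(cv2.findContours(r,0,1)[0],key=cv2.contourArea);rect=cv2.minAreaRect(c);print('base',rect)
print(ray(K,T,cv2.boxPoints(rect),0.062).round(4).tolist())
for x in range(168,193,4): print(x,im[172:242:3,x].max(1).tolist())
print(im[176:192,198].tolist(),)
y=((hsv[...,0]>18)&(hsv[...,0]<32)&(hsv[...,1]>130)).astype(np.uint8)*255;r=np.zeros_like(b); r[115:192,192:258]=y[115:192,192:258]
c=max(cv2.findContours(r,0,1)[0],key=cv2.contourArea);e=cv2.fitEllipse(c);print('cup',e,ray(K,T,[e[0]],0.1))
cv2.imwrite('pics/c.png',big)
```

```text
gauge ((180.0, 206.0), (58.0, 8.0), 90.0)
[[0.6002, 0.0599, 0.014], [0.5997, 0.0397, 0.014], [0.4542, 0.0389, 0.014], [0.4546, 0.0587, 0.014]]
base ((224.5, 156.49998474121094), (48.99999237060547, 54.99999237060547), -0.0)
[[0.5731, -0.0079, 0.062], [0.7089, -0.008, 0.062], [0.7061, -0.1274, 0.062], [0.5706, -0.125, 0.062]]
168 [169, 171, 175, 180, 178, 175, 178, 181, 169, 168, 169, 174, 170, 175, 177, 181, 176, 168, 170, 169, 178, 191, 205, 209]
172 [170, 167, 172, 184, 178, 178, 180, 175, 167, 173, 172, 173, 173, 177, 177, 183, 178, 171, 172, 177, 179, 183, 190, 199]
176 [173, 168, 180, 179, 180, 179, 172, 172, 178, 188, 204, 207, 199, 192, 197, 116, 100, 100, 110, 115, 117, 133, 184, 204]
180 [175, 168, 175, 193, 192, 191, 199, 197, 199, 208, 227, 226, 226, 227, 222, 106, 100, 101, 103, 102, 106, 97, 196, 209]
184 [169, 166, 174, 176, 161, 161, 150, 143, 129, 132, 141, 137, 140, 139, 142, 95, 65, 66, 68, 62, 66, 99, 207, 210]
188 [171, 162, 172, 182, 175, 171, 171, 177, 163, 170, 174, 180, 182, 191, 199, 203, 195, 190, 192, 196, 205, 210, 217, 212]
192 [171, 166, 176, 183, 178, 176, 172, 179, 179, 187, 197, 200, 198, 203, 210, 207, 201, 196, 193, 199, 213, 213, 219, 211]
[[15, 55, 121], [13, 58, 125], [15, 62, 132], [17, 66, 137], [18, 67, 138], [15, 66, 137], [13, 70, 147], [8, 79, 170], [8, 90, 188], [14, 100, 199], [21, 104, 203], [21, 106, 203], [20, 103, 203], [16, 97, 201], [9, 95, 198], [11, 95, 198]]
cup ((222.68077087402344, 152.25518798828125), (42.559078216552734, 49.78998947143555), 3.191925287246704) [[ 0.6401421  -0.06621542  0.1       ]]
```

View pics/c.png

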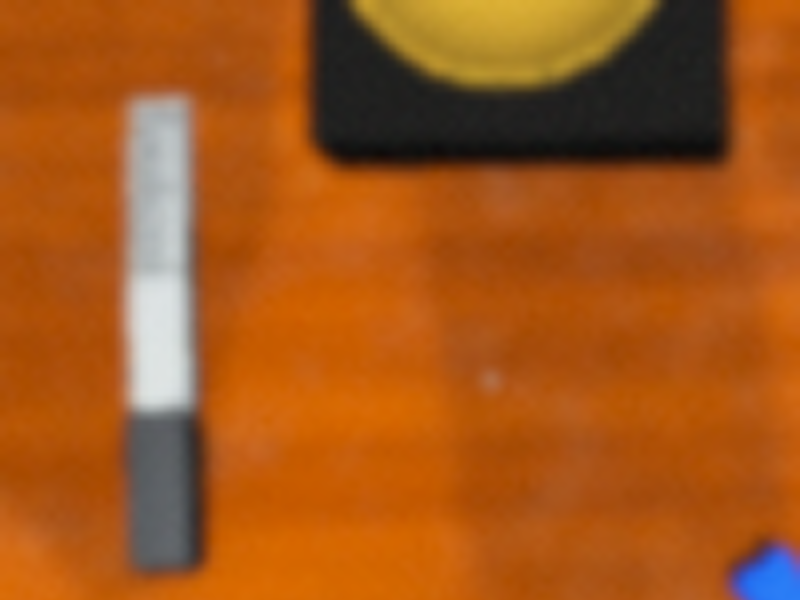

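Call:
arm_command([
  [0.38,1,0,-0.255],
  [0.38,1,0,-0.255],
  [0.38,1,0,-0.255],
  [0.38,1,0,-0.255],
  [0.38,1,0,-0.255],
  [0.38,1,0,-0.255],
], claw=-1)

```text
time_s: 0.6
eef_pos: [0.3202, -0.3713, 0.2312]
tcp_rot: [-0.002, 1.0, 0.001, -0.0]
force: [-0.2, 0.4, -1.1]
gripper_width: 0.0854
grasp_force: 0.0
```

Call:
arm_command([
  [0.38,1,0,0],
  [0.38,1,0,0],
  [0.38,1,0,0],
  [0.38,1,0,0],
  [0.38,1,0,0],
  [0.38,1,0,0],
])

```text
time_s: 1.1
eef_pos: [0.3974, -0.1713, 0.2314]
tcp_rot: [-0.003, 1.0, 0.0, 0.001]
force: [-0.0, -0.0, 0.0]
gripper_width: 0.0856
grasp_force: 0.0
```

Call:
arm_command([
  [0.41,1,-0.1,0],
  [0.41,1,-0.1,0],
  [0.41,1,-0.1,0],
  [0.41,1,-0.1,0],
  [0.41,1,-0.1,0],
  [0.41,1,-0.1,0],
  [0.41,1,-0.1,0],
  [0.41,1,-0.1,0],
])

```text
time_s: 1.77
eef_pos: [0.4776, 0.0246, 0.2107]
tcp_rot: [-0.001, 1.0, -0.0, -0.001]
force: [-0.1, -0.6, 0.8]
gripper_width: 0.0854
grasp_force: 0.0
```

Run:
```python
from h import *
im,K,T=snap('wrist','w1');st=ctrl.get_state()
print(st['time_s'],st['eef_pos'],st['tcp_rot'],st['joint_pos']);print(T.round(3).tolist(),K[0,0])
```

```text
1.8167 [0.47738735 0.02394881 0.21096646] [ 4.94487592e-05  9.99999802e-01 -1.94328955e-04 -5.96661472e-04] [ 3.90943059e-01  1.51521105e-01 -3.70562443e-01 -1.10048166e-04
 -1.04996417e+00 -1.96178346e+00]
[[-0.001, 0.949, 0.317, 0.396], [1.0, 0.001, 0.0, 0.024], [0.0, 0.317, -0.949, 0.353], [0.0, 0.0, 0.0, 1.0]] 286.06177989565083
```

View pics/w1.png

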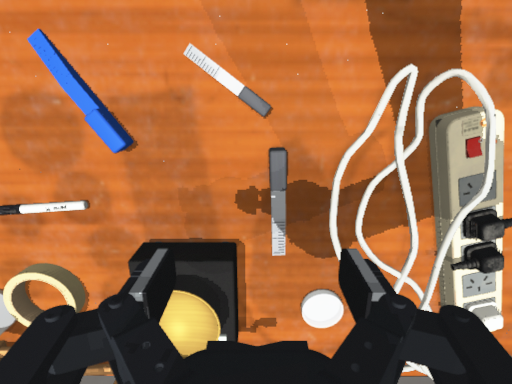

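The wrist view shows the gauge upright in the frame, with its dark grip at (278,148–190) and its nose at (278,255). The device's front edge is at about row 243 and the cup is at (190,320). I'll compute both positions.

Run:
```python
from h import *
im,K,T=load('w1')
hsv=cv2.cvtColor(im,cv2.COLOR_BGR2HSV)
def edges(mask,rows):
    o=[]
    for r in rows:
        c=np.where(mask[r])[0]; o.append((r,c.min(),c.max()))
    return o
m=(hsv[...,1]<110); q=np.zeros_like(m); q[140:262,262:296]=m[140:262,262:296]
rr=np.where(q.sum(1)>6)[0];print('rows',rr.min(),rr.max(),edges(q,range(150,258,10)))
d=q&(hsv[...,2]<130); rr2=np.where(d.sum(1)>8)[0]; print('dark rows',rr2.min(),rr2.max())
print(hsv[145:152,278,2],hsv[185:195,278,2],hsv[250:260,278,2])
print('base', [hsv[r,120:250:1,2].tolist() for r in(262,)])
for c in (150,170,190,210,230): print(c,hsv[234:262,c,2].tolist())
for r in (250,280,310,330): print(r,hsv[r,225:250,2].tolist())
```

```text
rows 148 255 [(150, np.int64(269), np.int64(285)), (160, np.int64(270), np.int64(286)), (170, np.int64(270), np.int64(286)), (180, np.int64(270), np.int64(286)), (190, np.int64(270), np.int64(285)), (200, np.int64(271), np.int64(285)), (210, np.int64(271), np.int64(285)), (220, np.int64(271), np.int64(285)), (230, np.int64(271), np.int64(285)), (240, np.int64(272), np.int64(285)), (250, np.int64(272), np.int64(285))]
dark rows 148 224
[203 180 103  50  52  71 103] [109 109 109 109 105 113 142 140 139 138] [206 213 180 196 216 201 180 181 184 188]
base [[183, 185, 186, 186, 186, 187, 186, 159, 91, 46, 45, 46, 46, 47, 46, 48, 48, 47, 47, 46, 42, 38, 33, 32, 30, 31, 32, 37, 73, 102, 109, 110, 109, 109, 109, 109, 109, 109, 105, 77, 41, 28, 26, 21, 22, 20, 19, 21, 19, 21, 21, 19, 19, 20, 25, 41, 47, 47, 48, 46, 46, 47, 48, 48, 48, 47, 45, 44, 43, 43, 44, 43, 42, 43, 43, 44, 43, 43, 42, 41, 42, 43, 43, 43, 44, 43, 42, 43, 43, 43, 42, 43, 42, 44, 44, 44, 43, 44, 42, 45, 44, 43, 44, 45, 45, 44, 45, 44, 44, 44, 44, 43, 39, 26, 19, 17, 38, 119, 139, 140, 138, 138, 138, 138, 138, 201, 221, 221,
[... 399 characters left out ...]
68, 169, 152, 100, 100, 90, 49, 23, 23, 23, 21, 21, 22, 22, 22, 22, 22, 21, 23, 21, 22, 21, 22, 23, 27, 36]
230 [203, 203, 202, 201, 181, 119, 120, 107, 59, 22, 21, 21, 23, 20, 23, 23, 20, 23, 23, 22, 21, 22, 22, 22, 22, 22, 26, 36]
250 [21, 22, 21, 22, 21, 20, 20, 21, 19, 18, 18, 59, 126, 144, 143, 143, 143, 143, 141, 141, 206, 226, 226, 225, 224]
280 [51, 51, 52, 51, 50, 51, 50, 46, 39, 25, 18, 18, 94, 135, 143, 141, 141, 139, 137, 135, 195, 213, 209, 205, 202]
310 [33, 33, 33, 32, 46, 52, 50, 51, 47, 38, 25, 16, 17, 111, 132, 131, 130, 127, 123, 118, 115, 167, 185, 188, 193]
330 [50, 52, 52, 51, 51, 51, 51, 49, 49, 44, 30, 18, 17, 62, 104, 115, 129, 135, 136, 136, 136, 136, 135, 135, 135]
```

Run:
```python
from h import *
im,K,T=load('w1')
c=cv2.resize(im[225:385,120:320],None,fx=4,fy=4,interpolation=cv2.INTER_CUBIC)[:600]
cv2.imwrite('pics/w1c.png',c)
```

```text
(no output)
```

View pics/w1c.png

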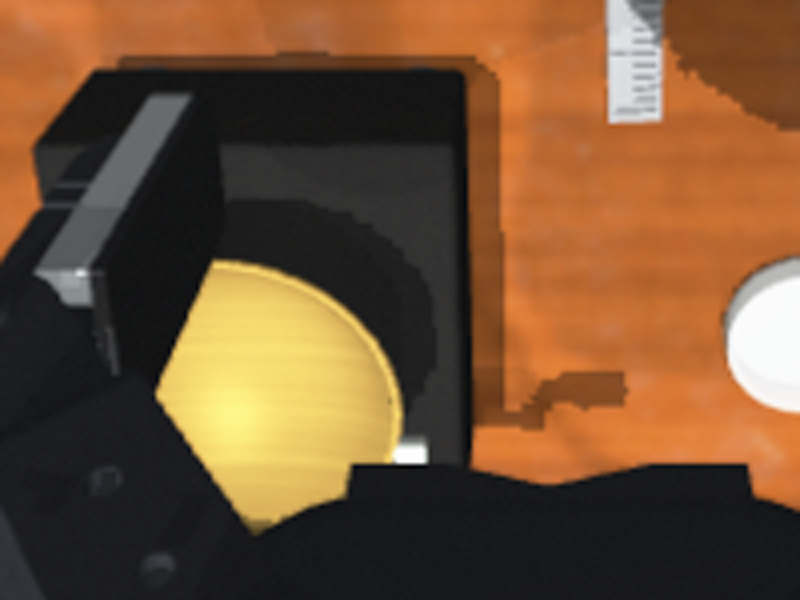

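The crop shows the base's front top edge at about row 261 in the full image, running from column 128.5 to 234. It also shows the cup rim and the gauge nose at (278.5,255).

Run:
```python
from h import *
im,K,T=load('w1')
v=cv2.cvtColor(im,cv2.COLOR_BGR2HSV)[...,2]
# front top edge: transition 22->45
def fe(c):
    col=v[252:272,c].astype(float); i=np.argmax(col>33); return 252+i-1+(33-col[i-1])/(col[i]-col[i-1])
P=[(c,fe(c)) for c in range(184,230,4)]
w=ray(K,T,P,.062);p=np.polyfit(w[:,1],w[:,0],1);print('front x',w[:,0].round(4),'slope',p[0])
# left side edge
S=[]
for r in range(270,338,6):
    row=v[r,225:250].astype(float); j=np.argmin(row[:14]); k=j
    while k>0 and row[k]<33:k-=1
    S.append((225+k+(row[k]-33)/(row[k]-row[k+1]),r))
w=ray(K,T,S,.062);print('side y',w[:,1].round(4),np.polyfit(w[:,0],w[:,1],1)[0])
print('front corners',ray(K,T,[(128.3,261),(234.5,261)],.062).round(4))
print('grip rear top',ray(K,T,[(278,148)],.026),'grip front top',ray(K,T,[(278,190.5)],.026),'nose',ray(K,T,[(278.6,255.3)],.003))
print('grip sides',ray(K,T,[(269.6,170),(286.4,170)],.026).round(4),ray(K,T,[(271.6,250),(285.6,250)],.005).round(4), ray(K,T,[(269.3,150),(285.7,150),(269.6,188),(286.2,188)],.026).round(4))
im,K,T=load('top0')
print('top: nose',ray(K,T,[(179.9,165+95/8)],.004),'rear',ray(K,T,[(180.9,165+572/8)],.02),'corners',ray(K,T,[(160+312/8,182.5),(160+727/8,182.5)],.062))
```

```text
front x [0.5759 0.576  0.5765 0.5764 0.5767 0.576  0.5757 0.5758 0.5758 0.5759
 0.5758 0.5758] slope -0.010546674155757453
side y [-0.0038 -0.0037 -0.0037 -0.0039 -0.0039 -0.004  -0.0037 -0.0037 -0.0039
 -0.0039 -0.0039 -0.004 ] -0.0017890649581410658
front corners [[ 0.5763 -0.1256  0.062 ]
 [ 0.5762 -0.0019  0.062 ]]
grip rear top [[0.45034104 0.04829981 0.026     ]] grip front top [[0.50149954 0.04954104 0.026     ]] nose [[0.60368839 0.05447041 0.003     ]]
grip sides [[0.4762 0.0391 0.026 ]
 [0.4762 0.0588 0.026 ]] [[0.5942 0.0445 0.005 ]
 [0.5942 0.0637 0.005 ]] [[0.4526 0.0384 0.026 ]
 [0.4526 0.0572 0.026 ]
 [0.4984 0.0394 0.026 ]
 [0.4983 0.0593 0.026 ]]
top: nose [[0.60211535 0.05208353 0.004     ]] rear [[0.45048456 0.04537673 0.02      ]] corners [[ 0.57680037 -0.00554457  0.062     ]
 [ 0.57414227 -0.12952276  0.062     ]]
```

Call:
arm_command([
  [-0.007,0.124,-0.3,0.028],
  [-0.007,0.124,-0.5,0.028],
  [-0.007,0.124,-0.7,0.028],
  [-0.007,0.124,-0.8,0.028],
  [-0.007,0.124,-0.8,0.028],
  [-0.007,0.124,-0.8,0.028],
  [-0.007,0.124,-0.8,0.028],
], claw=-0.2)

```text
time_s: 2.4
eef_pos: [0.478, 0.049, 0.0533]
tcp_rot: [-0.022, 1.0, 0.0, 0.002]
force: [-0.1, 0.3, 0.5]
gripper_width: 0.0511
grasp_force: 0.0
```

Run:
```python
from h import *
im,K,T=snap('wrist','w2');st=ctrl.get_state()
print(st['time_s'],st['eef_pos'],R.from_quat(st['tcp_rot']).as_matrix().round(4).tolist(),st['gripper_width'])
```

```text
2.45 [0.47843972 0.04939362 0.05396186] [[-0.999, -0.0438, 0.005], [-0.0438, 0.999, 0.0017], [-0.0051, 0.0015, -1.0]] 0.05107128593044637
```

View pics/w2.png

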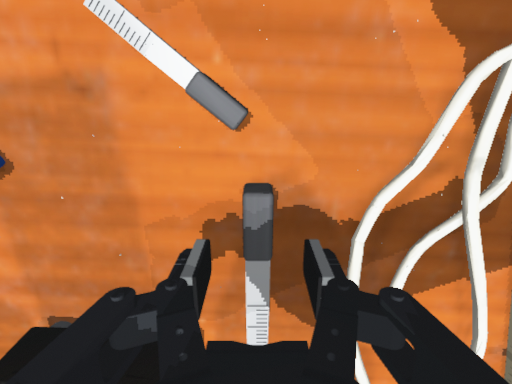

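The gauge sits at column 257, midway between the pads at 210 and 304. The cord passes close to the right finger near (356,270), so I'll check that clearance.

Run:
```python
from h import *
im,K,T=load('w2')
print('cord',ray(K,T,[(362,220),(353,260),(352,290)],.006).round(4))
print('grip rear,front',ray(K,T,[(258,190),(257.5,260.5)],.026).round(4))
print(ray(K,T,[(243.5,230),(272.5,230)],.026).round(4))
```

```text
cord [[0.4769 0.1245 0.006 ]
 [0.5101 0.123  0.006 ]
 [0.5372 0.1263 0.006 ]]
grip rear,front [[0.4508 0.048  0.026 ]
 [0.5011 0.0499 0.026 ]]
[[0.4787 0.0398 0.026 ]
 [0.4779 0.0587 0.026 ]]
```

Call:
arm_command([
  [0,0,-0.1,0],
  [0,0,-0.18,0],
  [0,0,-0.22,0],
  [0,0,-0.22,0],
  [0,0,-0.22,0],
  [0,0,-0.22,0],
])

```text
time_s: 2.95
eef_pos: [0.4776, 0.0498, 0.0088]
tcp_rot: [-0.022, 1.0, 0.001, 0.002]
force: [0.5, 0.5, -0.0]
gripper_width: 0.051
grasp_force: 0.0
```

Call:
arm_command([
  [0,0,0,0],
  [0,0,0,0],
  [0,0,0,0],
  [0,0,0,0],
  [0,0,0,0],
  [0,0,0,0],
  [0,0,0,0],
  [0,0,0,0],
], claw=1, grip_force=60)

```text
time_s: 3.62
eef_pos: [0.477, 0.0495, 0.0082]
tcp_rot: [-0.022, 1.0, 0.0, 0.001]
force: [-1.3, -0.6, 5.5]
gripper_width: 0.0186
grasp_force: 59.7
```

Call:
arm_command([
  [0,0,0.1,0],
  [0,0,0.25,0],
  [0,0,0.4,0],
  [0,0,0.5,0],
  [0,0,0.5,0],
])

```text
time_s: 4.03
eef_pos: [0.479, 0.0503, 0.1115]
tcp_rot: [-0.023, 1.0, 0.001, 0.004]
force: [0.9, 0.2, -2.2]
gripper_width: 0.0187
grasp_force: 59.2
```

Call:
arm_command([
  [-0.1,-0.1,0,-0.014],
  [-0.2,-0.25,0,-0.028],
  [-0.2,-0.4,0,-0.028],
  [-0.2,-0.52,0,-0.028],
  [-0.2,-0.57,0,-0.028],
  [-0.2,-0.57,0,-0.028],
  [-0.2,-0.57,0,-0.028],
])

```text
time_s: 4.62
eef_pos: [0.4361, -0.0648, 0.1067]
tcp_rot: [0.001, 1.0, 0.0, -0.001]
force: [-0.2, 0.3, -1.5]
gripper_width: 0.0188
grasp_force: 59.2
```

Run:
```python
from h import *
im,K,T=snap('wrist','w3');s=snap('side','s3');t=snap('top','t3');st=ctrl.get_state()
print(st['time_s'],st['eef_pos'],R.from_quat(st['tcp_rot']).as_matrix().round(4).tolist(),st['force'])
a=cv2.resize(t[0][140:260,180:280],(500,600),interpolation=cv2.INTER_CUBIC)
cv2.imwrite('pics/c3.png',np.hstack([cv2.resize(im,(512,384))[:, 100:400],cv2.resize(s[0][160:260,180:310],(499,384))]))
```

```text
4.7667 [ 0.43651832 -0.0639126   0.1070124 ] [[-1.0, -0.0012, -0.0005], [-0.0012, 1.0, 0.0], [0.0005, 0.0, -1.0]] [ 1.03574624  0.63298547 -1.1779235 ]
```

View pics/c3.png

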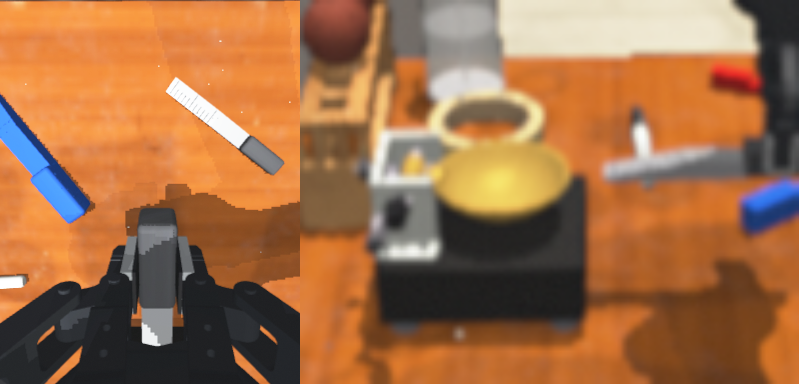

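The wrist view shows the gauge gripped centrally. In the side view, the nose at crop (605,178) looks slightly drooped, so I'll quantify it.

Run:
```python
from h import *
im,K,T=load('s3')
def plane_y(uv,y):
    uv=np.atleast_2d(np.array(uv,float)); d=np.c_[uv,np.ones(len(uv))]@np.linalg.inv(K).T@T[:3,:3].T
    return T[:3,3]+d*((y-T[1,3])/d[:,1])[:,None]
f=lambda u,v:(180+(u-300)/3.838,160+v/3.84)
g=cv2.cvtColor(im,cv2.COLOR_BGR2HSV); sub=im[198:212,256:302]
for c in range(258,300,3): print(c,g[196:214,c,1].tolist())
print(plane_y([f(607,180),f(745,174)],-.0555).round(4), plane_y([f(607,163),f(740,138)],-.0645).round(4))
print('base top front-left edge',plane_y([f(585,180)],-.127),plane_y([f(585,262)],-.002))
```

```text
258 [189, 188, 188, 188, 191, 183, 161, 137, 127, 134, 153, 181, 196, 197, 195, 194, 193, 197]
261 [181, 185, 194, 198, 188, 137, 65, 15, 4, 6, 21, 107, 178, 200, 202, 200, 197, 193]
264 [180, 186, 198, 202, 165, 98, 39, 9, 3, 3, 27, 112, 174, 194, 197, 198, 197, 197]
267 [26, 39, 52, 62, 56, 29, 6, 4, 3, 6, 59, 136, 179, 195, 196, 194, 196, 193]
270 [14, 10, 10, 10, 12, 6, 3, 3, 4, 0, 2, 19, 67, 145, 183, 187, 192, 196]
273 [207, 206, 180, 114, 48, 10, 1, 3, 2, 7, 56, 124, 173, 194, 183, 177, 182, 188]
276 [202, 195, 150, 79, 23, 1, 1, 4, 2, 8, 70, 140, 183, 194, 191, 188, 188, 191]
279 [207, 175, 116, 51, 11, 3, 0, 2, 3, 24, 88, 149, 180, 189, 189, 186, 185, 188]
282 [205, 162, 93, 34, 8, 2, 0, 3, 3, 22, 89, 151, 185, 195, 198, 199, 203, 202]
285 [204, 156, 83, 32, 8, 2, 2, 3, 5, 21, 92, 154, 185, 196, 199, 200, 201, 204]
288 [200, 158, 89, 29, 0, 2, 2, 5, 5, 22, 88, 147, 178, 189, 195, 198, 203, 208]
291 [199, 171, 112, 35, 2, 2, 2, 3, 3, 30, 103, 160, 185, 193, 200, 203, 204, 206]
294 [190, 168, 112, 38, 2, 0, 5, 3, 5, 35, 109, 165, 197, 198, 167, 117, 100, 100]
297 [88, 4, 16, 9, 5, 10, 0, 14, 10, 97, 163, 189, 190, 130, 75, 121, 181, 204]
[[ 0.5581 -0.0555  0.0996]
 [ 0.4588 -0.0555  0.1025]] [[ 0.5579 -0.0645  0.1085]
 [ 0.4622 -0.0645  0.1274]]
base top front-left edge [[ 0.57593794 -0.127       0.05450173]] [[ 0.57439927 -0.002       0.065861  ]]
```

Call:
arm_command([
  [0.06,0,0,0],
  [0.12,0,0,0],
  [0.12,0,-0.05,0],
  [0.12,0,-0.1,0],
  [0.12,0,-0.15,0],
  [0.12,0,-0.16,0],
  [0.12,0,-0.16,0],
  [0.12,0,-0.16,0],
])

```text
time_s: 5.43
eef_pos: [0.4608, -0.0641, 0.0755]
tcp_rot: [-0.001, 1.0, -0.0, 0.0]
force: [0.8, -0.2, -1.3]
gripper_width: 0.0183
grasp_force: 59.2
```

Call:
arm_command([
  [0,0,-0.005,0],
  [0,0,-0.01,0],
  [0,0,-0.01,0],
  [0,0,-0.01,0],
])

```text
time_s: 5.77
eef_pos: [0.4606, -0.0646, 0.0736]
tcp_rot: [-0.0, 1.0, 0.0, 0.0]
force: [-0.3, 1.1, -1.9]
gripper_width: 0.0188
grasp_force: 59.2
```

Call:
arm_command([
  [0,0,-0.004,0],
  [0,0,-0.008,0],
  [0,0,-0.008,0],
  [0,0,-0.008,0],
])

```text
time_s: 6.1
eef_pos: [0.4604, -0.0647, 0.0717]
tcp_rot: [-0.0, 1.0, -0.0, -0.0]
force: [0.6, 0.2, -2.6]
gripper_width: 0.0183
grasp_force: 59.2
```

Call:
arm_command([
  [0,0,-0.004,0],
  [0,0,-0.008,0],
  [0,0,-0.008,0],
  [0,0,-0.008,0],
])

```text
time_s: 6.43
eef_pos: [0.4605, -0.0647, 0.0702]
tcp_rot: [-0.0, 1.0, -0.0, 0.0]
force: [-1.0, 0.5, -1.2]
gripper_width: 0.0185
grasp_force: 59.3
```

Run:
```python
from h import *
F=[];Z=[];W=[]
for i in range(6):
    s=snap('side','s4') if i==0 else vision.snapshot('side'); st=ctrl.get_state();F.append(st['force']);Z.append(st['eef_pos']);W.append(st['wrist_torque'])
print(np.mean(F,0),np.mean(Z,0),np.mean(W,0))
g=cv2.cvtColor(s[0],cv2.COLOR_BGR2HSV)
c=cv2.resize(s[0][175:235,200:300],None,fx=8,fy=8,interpolation=cv2.INTER_CUBIC);cv2.imwrite('pics/c4.png',c)
```

```text
[-0.7517967  -0.40084426 -0.94409541] [ 0.46052012 -0.0646498   0.07018848] [-0.01957136  0.05453468 -0.03882392]Traceback (most recent call last):
  File "<stdin>", line 6, in <module>
KeyError: 0
```

Call:
arm_command([
  [0,0,-0.003,0],
  [0,0,-0.003,0],
  [0,0,-0.003,0],
])

```text
time_s: 6.98
eef_pos: [0.4605, -0.0647, 0.0696]
tcp_rot: [-0.0, 1.0, 0.0, 0.0]
force: [-1.3, -0.5, -0.3]
gripper_width: 0.0185
grasp_force: 59.5
```

```bash
cat >> h.py <<'E'
def meas(n=6):
    F=[]
    for i in range(n):
        vision.snapshot('side'); st=ctrl.get_state();F.append(np.r_[st['force'],st['eef_pos'],st['wrist_torque']])
    print(st['time_s'],np.mean(F,0).round(4))
E
python3 - <<'E'
from h import *
im,K,T=snap('side','s4');meas()
c=cv2.resize(im[175:235,200:300],None,fx=8,fy=8,interpolation=cv2.INTER_CUBIC);cv2.imwrite('pics/c4.png',c)
E
```

```text
7.3333 [-1.5039e+00 -6.0500e-02  1.2677e+00  4.6050e-01 -6.4600e-02  6.9600e-02
 -2.2900e-02  1.5750e-01  1.2000e-03]
```

View pics/c4.png

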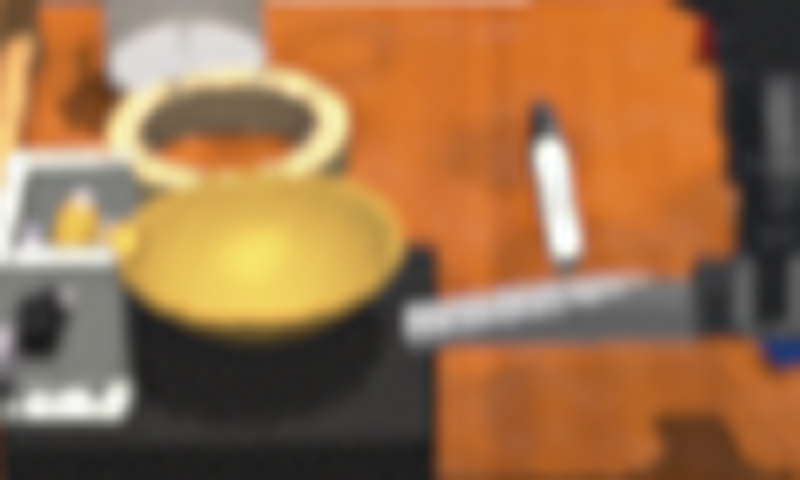

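The crop shows the nose at (405,325) lying just over the front margin of the base, with the sole line nearly level. The cup is undisturbed. I'll compare the sole's slope with a level line.

Run:
```python
from h import *
im,K,T=load('s4')
g=cv2.cvtColor(im,cv2.COLOR_BGR2HSV)[...,1].astype(float); v=cv2.cvtColor(im,cv2.COLOR_BGR2HSV)[...,2].astype(float)
def cross(col,r0,r1,a,th,up=True):
    s=a[r0:r1,col]; i=np.argmax(s>th); return r0+i-1+(th-s[i-1])/(s[i]-s[i-1])
P=[(c,cross(c,215,226,g,100)) for c in range(257,288,2)]
P=np.array(P);print(P[:,1].round(1)); print('obs sole slope',np.polyfit(P[:,0],P[:,1],1)[0])
q=proj(K,T,[[.585,-.0557,.062],[.515,-.0557,.062]]);print('flat pred',q,(q[1,1]-q[0,1])/(q[1,0]-q[0,0]))
B=np.array([(c,cross(c,235,255,v,80)) for c in range(212,250,3)]);print(B[:,1].round(1),'obs base bottom',np.polyfit(B[:,0],B[:,1],1)[0])
q=proj(K,T,[[.70,-.002,.012],[.58,-.002,.012]]);print(q,(q[1,1]-q[0,1])/(q[1,0]-q[0,0]))
```

```text
[217.5 217.4 217.4 217.5 217.5 217.4 217.4 217.4 217.4 217.2 217.  217.
 217.1 217.1 217.1 216.6]
obs sole slope -0.021320966447840588
flat pred [[250.71439636 218.31165974]
 [275.60660145 217.84310428]] -0.0188233811328855
[243.7 243.6 243.7 243.7 243.5 243.5 243.4 243.4 243.5 243.5 243.4 243.9
 244.6] obs base bottom 0.008390010751265478
[[209.3936856  245.00446645]
 [252.78152727 244.21468064]] -0.018202929078986314
```

Call:
arm_command([
  [0.02,0,0,0],
  [0.04,0,0,0],
  [0.06,0,0,0],
  [0.08,0,0,0],
  [0.1,0,0,0],
  [0.12,0,0,0],
  [0.14,0,0,0],
  [0.16,0,0,0],
  [0.18,0,0,0],
  [0.2,0,0,0],
  [0.22,0,0,0],
  [0.24,0,0,0],
  [0.26,0,0,0],
  [0.28,0,0,0],
  [0.3,0,0,0],
  [0.3,0,0,0],
])

```text
time_s: 8.67
eef_pos: [0.5211, -0.0648, 0.0698]
tcp_rot: [-0.0, 1.0, -0.0, -0.0]
force: [-3.7, -1.1, 5.4]
gripper_width: 0.0187
grasp_force: 60.2
```

Run:
```python
from h import *
im,K,T=snap('side','s5');meas()
```

```text
9.0167 [-3.3093 -1.0965  5.1418  0.5211 -0.0648  0.0698 -0.2848  0.7092 -0.0509]
```

Call:
arm_command([
  [0.02,0,0.0015,0],
  [0.04,0,0.0015,0],
  [0.04,0,0.0015,0],
])

```text
time_s: 9.27
eef_pos: [0.5282, -0.0648, 0.0699]
tcp_rot: [-0.0, 1.0, -0.0, -0.001]
force: [-4.4, -1.0, 5.9]
gripper_width: 0.0188
grasp_force: 60.4
```

Run:
```python
from h import *
im,K,T=snap('side','s6');meas()
g=cv2.cvtColor(im,cv2.COLOR_BGR2HSV)[...,1].astype(float)
o=[]
for c in range(246,268,2):
    s=g[210:228,c]; i=np.argmax(s[4:]>100)+4; o.append((c,210+i-1+(100-s[i-1])/(s[i]-s[i-1])))
o=np.array(o);print(o[:,1].round(1),np.polyfit(o[:,0],o[:,1],1)[0])
```

```text
9.6167 [-4.8437 -0.8833  5.6267  0.5282 -0.0647  0.0699 -0.2395  1.0546 -0.0511]
[261.5   inf   inf 233.  218.6 217.7 217.4 217.4 217.3 216.6 216.5] nan<stdin>:6: RuntimeWarning: divide by zero encountered in scalar divide
```

```bash
cat >> h.py <<'E'
def cuplift(n,ref='s4'):
    a,K,T=load(ref); b=load(n)[0]
    h=cv2.cvtColor(a,cv2.COLOR_BGR2HSV); m=((h[...,0]>15)&(h[...,0]<35)&(h[...,1]>120)&(h[...,2]>90)).astype(np.uint8)*255
    r=np.zeros_like(m); r[194:219,214:253]=m[194:219,214:253]; r=cv2.dilate(r,np.ones((3,3)))
    W=np.eye(2,3,dtype=np.float32)
    cc,W=cv2.findTransformECC(a[...,2].astype(np.float32),b[...,2].astype(np.float32),W,cv2.MOTION_EUCLIDEAN,(3,200,1e-6),r,3)
    f=lambda P:(W[:,:2]@P+W[:,2])-P
    # expected shift for theta=.031
    p=np.array([.701,-.0645,.102]); out=[]
    for X in([.590,-.0645,.100],[.636,-.0645,.072]):
        d=np.array(X)-p; t=.031; d2=np.array([d[0]*np.cos(t)+d[2]*np.sin(t),0,-d[0]*np.sin(t)+d[2]*np.cos(t)])
        u0=proj(K,T,X)[0];e=proj(K,T,p+d2)[0]-u0; o=f(u0); out+= [o.round(2).tolist(),e.round(2).tolist(),'theta',round(float(o@e/(e@e)*.031),4)]
    print(n,'cc',round(cc,4),out)
E
python3 - <<'E'
from h import *
for n in('s3','s5','s6'): cuplift(n)
E
```

```text
s3 cc 1.0 [[0.0, -0.01], [-0.04, -1.05], 'theta', 0.0004, [0.01, 0.0], [0.28, -0.61], 'theta', 0.0002]
s5 cc 0.9754 [[-0.36, 0.4], [-0.04, -1.05], 'theta', -0.0114, [-0.49, 0.16], [0.28, -0.61], 'theta', -0.0161]
s6 cc 0.971 [[-0.86, 0.37], [-0.04, -1.05], 'theta', -0.0099, [-1.01, 0.09], [0.28, -0.61], 'theta', -0.0234]
```

Run:
```python
from h import *
a=[cv2.resize(load(n)[0][185:230,205:270],None,fx=6,fy=6,interpolation=cv2.INTER_CUBIC) for n in('s4','s6')]
cv2.imwrite('pics/c6.png',np.hstack(a))
```

```text
(no output)
```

View pics/c6.png

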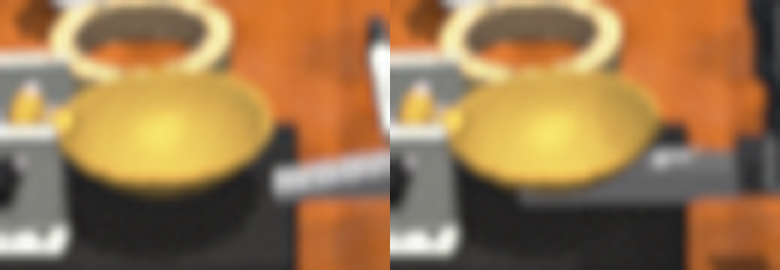

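The montage shows the gauge running under the cup, with its nose near column 227 of the full image. A shadow now falls on the cup's front, so I'll track the rim by G/R ratio, which is insensitive to shadow.

```bash
cat >> h.py <<'E'
def rim(n):
    a=load(n)[0].astype(float); q=a[...,1]/(a[...,2]+1); o=[]
    for c in range(229,250):
        s=q[190:212,c]; j=np.argmax(s[6:]>.72)+6   # first brass row going down after orange
        k=j
        while s[k]>.62:k-=1
        o.append(190+k+(.62-s[k])/(s[k+1]-s[k]))
    return np.array(o)
E
python3 - <<'E'
from h import *
r=rim('s4');print(r.round(2))
for n in('s3','s5','s6'): print(n,(rim(n)-r).round(2))
a=load('s4')[0].astype(float);q=a[...,1]/(a[...,2]+1)
for c in(232,240,246):print(c,q[190:214,c].round(2).tolist())
E
```

```text
Traceback (most recent call last):
  File "h.py", line 41, in rim
    while s[k]>.62:k-=1
          ~^^^
IndexError: index -23 is out of bounds for axis 0 with size 22
```

Run:
```python
from h import *
for n in('s4','s6'):
  a=load(n)[0].astype(float);q=a[...,1]/(a[...,2]+1)
  for c in(230,236,240,244,248):print(n,c,q[192:214,c].round(2).tolist())
```

```text
s4 230 [0.56, 0.54, 0.54, 0.6, 0.71, 0.78, 0.8, 0.8, 0.8, 0.81, 0.82, 0.84, 0.87, 0.89, 0.91, 0.92, 0.91, 0.9, 0.89, 0.88, 0.88, 0.85]
s4 236 [0.69, 0.71, 0.8, 0.89, 0.89, 0.83, 0.78, 0.79, 0.79, 0.8, 0.81, 0.82, 0.83, 0.85, 0.86, 0.85, 0.86, 0.86, 0.86, 0.87, 0.87, 0.84]
s4 240 [0.94, 0.94, 0.91, 0.87, 0.84, 0.8, 0.79, 0.78, 0.79, 0.79, 0.8, 0.81, 0.81, 0.82, 0.83, 0.83, 0.83, 0.84, 0.84, 0.83, 0.81, 0.78]
s4 244 [0.57, 0.57, 0.57, 0.58, 0.59, 0.65, 0.72, 0.76, 0.79, 0.79, 0.79, 0.79, 0.79, 0.79, 0.79, 0.8, 0.79, 0.8, 0.79, 0.79, 0.79, 0.8]
s4 248 [0.54, 0.56, 0.56, 0.57, 0.57, 0.57, 0.58, 0.61, 0.68, 0.72, 0.75, 0.76, 0.78, 0.79, 0.79, 0.79, 0.8, 0.81, 0.83, 0.88, 0.96, 0.98]
s6 230 [0.56, 0.54, 0.54, 0.6, 0.71, 0.78, 0.8, 0.79, 0.8, 0.81, 0.82, 0.84, 0.87, 0.89, 0.91, 0.92, 0.91, 0.9, 0.89, 0.88, 0.88, 0.85]
s6 236 [0.69, 0.71, 0.8, 0.89, 0.89, 0.82, 0.79, 0.79, 0.79, 0.8, 0.81, 0.82, 0.83, 0.85, 0.85, 0.86, 0.86, 0.86, 0.86, 0.87, 0.87, 0.83]
s6 240 [0.94, 0.94, 0.91, 0.88, 0.84, 0.79, 0.79, 0.78, 0.78, 0.79, 0.79, 0.79, 0.79, 0.79, 0.81, 0.81, 0.82, 0.83, 0.83, 0.83, 0.8, 0.78]
s6 244 [0.57, 0.56, 0.57, 0.58, 0.58, 0.63, 0.7, 0.76, 0.79, 0.79, 0.79, 0.79, 0.79, 0.79, 0.79, 0.79, 0.79, 0.79, 0.79, 0.79, 0.82, 0.89]
s6 248 [0.55, 0.56, 0.57, 0.57, 0.58, 0.58, 0.58, 0.61, 0.66, 0.71, 0.74, 0.77, 0.79, 0.79, 0.8, 0.79, 0.8, 0.87, 0.97, 0.99, 0.98, 0.99]
```

Call:
arm_command([
  [0.012,0,0.001,0],
  [0.025,0,0.001,0],
  [0.025,0,0.001,0],
  [0.025,0,0.001,0],
])

```text
time_s: 9.95
eef_pos: [0.5328, -0.0647, 0.07]
tcp_rot: [-0.0, 1.0, -0.0, -0.001]
force: [-4.7, -1.1, 5.9]
gripper_width: 0.0186
grasp_force: 60.4
```

```bash
cat >> h.py <<'E'
COLS=np.r_[227:233,243:251]
def rim(n):
    a=load(n)[0].astype(float); q=a[...,1]/(a[...,2]+1); o=[]
    for c in COLS:
        s=q[192:214,c]; i=np.argmax((s[1:]>.66)&(s[:-1]<=.66)&(np.arange(21)>1)); o.append(192+i+(.66-s[i])/(s[i+1]-s[i]))
    return np.array(o)
def lift(n):
    K,T=load(n)[1:]; p=np.array([.701,-.0645,.102]); ph=np.linspace(np.pi*.95,np.pi*1.7,400)
    C=np.c_[.636+.049*np.cos(ph),-.0645+.049*np.sin(ph),np.full(400,.101)]-p; cur=[]
    for t in(0,.031):
        D=np.c_[C[:,0]*np.cos(t)+C[:,2]*np.sin(t),C[:,1],-C[:,0]*np.sin(t)+C[:,2]*np.cos(t)]
        u=proj(K,T,D+p); k=np.argsort(u[:,0]); cur.append(np.interp(COLS,u[k,0],u[k,1]))
    e=cur[1]-cur[0]; d=rim(n)-rim('s4'); g=COLS<249
    print(n,'d',d.round(2).tolist(),'e',e.round(2).tolist(),'theta',(d[g]/e[g]*.031).round(4).tolist(),'LS',round(.031*(d[g]@e[g])/(e[g]@e[g]),4))
E
python3 - <<'E'
from h import *
snap('side','s7');lift('s6');lift('s7');meas()
E
```

```text
s6 d [-0.0, -0.03, -0.02, -0.05, -0.02, -0.01, -0.09, 0.21, 0.25, 0.24, 0.27, 0.28, 0.33, 0.62] e [-0.45, -0.47, -0.5, -0.53, -0.55, -0.58, -0.86, -0.88, -0.91, -0.93, -0.95, -0.96, -0.95, -1.08] theta [0.0, 0.0021, 0.0011, 0.0029, 0.001, 0.0004, 0.0031, -0.0075, -0.0087, -0.0081, -0.0087, -0.0092] LS -0.0048
s7 d [-0.01, -0.02, -0.01, -0.04, 0.0, -0.02, 0.0, 0.23, 0.25, 0.28, 0.27, 0.23, 0.47, 0.65] e [-0.45, -0.47, -0.5, -0.53, -0.55, -0.58, -0.86, -0.88, -0.91, -0.93, -0.95, -0.96, -0.95, -1.08] theta [0.0005, 0.0014, 0.0008, 0.0022, -0.0, 0.0008, -0.0002, -0.0083, -0.0087, -0.0093, -0.0089, -0.0073] LS -0.0053
10.3 [-4.9263 -0.5667  6.3237  0.5329 -0.0648  0.0701 -0.1641  1.1914 -0.0343]
```

Call:
arm_command([
  [0,0,0.003,0],
  [0,0,0.003,0],
  [0,0,0.003,0],
])

```text
time_s: 10.55
eef_pos: [0.534, -0.0644, 0.0703]
tcp_rot: [-0.0, 1.0, 0.0, 0.0]
force: [-0.9, -0.8, -0.7]
gripper_width: 0.0184
grasp_force: 59.4
```

Run:
```python
from h import *
meas()
```

```text
10.85 [ 0.0994 -0.0057 -1.6995  0.5339 -0.0645  0.0703  0.0174 -0.0388 -0.0093]
```

Call:
arm_command([
  [0.005,0,-0.001,0],
  [0.01,0,-0.0015,0],
  [0.01,0,-0.0015,0],
  [0.01,0,-0.0015,0],
])

```text
time_s: 11.18
eef_pos: [0.5347, -0.0647, 0.0703]
tcp_rot: [-0.0, 1.0, -0.0, -0.001]
force: [-3.0, 0.2, 1.7]
gripper_width: 0.0182
grasp_force: 59.7
```

```bash
sed -i "s/rim('s4')/rim('s7')/" h.py
python3 - <<'E'
from h import *
snap('side','s8');lift('s8');meas()
E
```

```text
s8 d [-0.02, 0.0, 0.01, 0.02, 0.0, 0.04, 0.09, -0.0, 0.0, -0.04, -0.01, 0.06, -0.12, -0.09] e [-0.45, -0.47, -0.5, -0.53, -0.55, -0.58, -0.86, -0.88, -0.91, -0.93, -0.95, -0.96, -0.95, -1.08] theta [0.0011, -0.0, -0.0005, -0.0011, -0.0, -0.002, -0.0032, 0.0, -0.0001, 0.0012, 0.0002, -0.0019] LS -0.0006
11.5333 [-3.8072  0.3124  2.227   0.5349 -0.0647  0.0703  0.1342  1.07    0.0235]
```

Call:
arm_command([
  [0.008,0,0,0],
  [0.016,0,0,0],
  [0.016,0,0,0],
  [0.016,0,0,0],
])

```text
time_s: 11.87
eef_pos: [0.5357, -0.0649, 0.0702]
tcp_rot: [0.0, 1.0, -0.0, -0.003]
force: [-10.2, 2.3, 7.0]
gripper_width: 0.0189
grasp_force: 60.5
```

Run:
```python
from h import *
snap('side','s9');lift('s9');meas()
```

```text
s9 d [0.01, -0.02, 0.01, 0.04, -0.03, 0.01, 0.0, 0.02, -0.0, -0.08, 0.0, 0.06, 0.0, 0.04] e [-0.45, -0.47, -0.5, -0.53, -0.55, -0.58, -0.86, -0.88, -0.91, -0.93, -0.95, -0.96, -0.95, -1.08] theta [-0.0005, 0.001, -0.0008, -0.0022, 0.0017, -0.0004, -0.0, -0.0007, 0.0, 0.0027, -0.0, -0.0021] LS -0.0001
12.2167 [-10.0459   1.4736   7.6713   0.5357  -0.0649   0.0702   0.4278   2.5712
   0.1174]
```

Call:
arm_command([
  [0.005,0,0,0],
  [0.01,0,0,0],
  [0.01,0,0,0],
  [0.01,0,0,0],
])

```text
time_s: 12.55
eef_pos: [0.536, -0.0651, 0.0702]
tcp_rot: [0.0, 1.0, -0.0, -0.005]
force: [-14.0, 2.6, 10.9]
gripper_width: 0.0187
grasp_force: 60.9
```

Run:
```python
from h import *
snap('side','s10');lift('s10');meas(3)
im=snap('wrist','w10')[0]
s=load('s10')[0]
cv2.imwrite('pics/c10.png',np.hstack([cv2.resize(s[185:230,205:270],(433,300),interpolation=cv2.INTER_CUBIC),cv2.resize(im,(367,300))]))
```

```text
s10 d [-0.01, -0.01, -0.0, 0.03, 0.0, 0.02, -0.08, 0.01, 0.0, -0.07, 0.0, 0.06, -0.12, 0.04] e [-0.45, -0.47, -0.5, -0.53, -0.55, -0.58, -0.86, -0.88, -0.91, -0.93, -0.95, -0.96, -0.95, -1.08] theta [0.0006, 0.0007, 0.0003, -0.0018, -0.0, -0.0008, 0.003, -0.0003, -0.0, 0.0024, -0.0, -0.0019] LS 0.0003
12.75 [-13.5358   1.6312  11.0052   0.536   -0.0651   0.0702   0.6861   3.5594
   0.145 ]
```

View pics/c10.png

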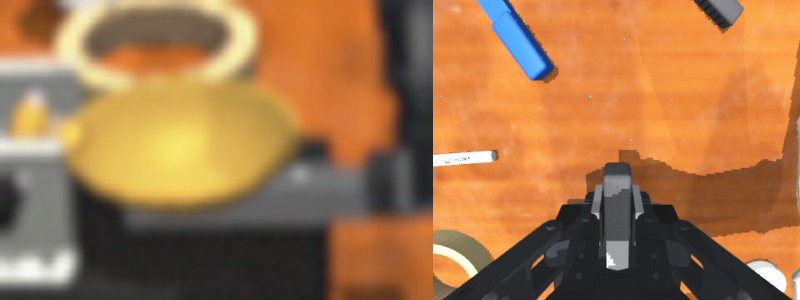

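The side crop shows the nose under the cup and the cup still resting on its cam. Pushing in x also loads the base, so friction is holding the gauge. I'll ease z to unload it.

Call:
arm_command([
  [0,0,0.001,0],
  [0,0,0.002,0],
  [0,0,0.002,0],
  [0,0,0.002,0],
])

```text
time_s: 13.13
eef_pos: [0.5362, -0.0651, 0.0702]
tcp_rot: [0.0, 1.0, -0.0, -0.005]
force: [-11.6, 2.1, 8.7]
gripper_width: 0.0185
grasp_force: 60.5
```

Run:
```python
from h import *
snap('side','s11');lift('s11');meas(3)
```

```text
s11 d [0.03, -0.02, 0.01, 0.02, 0.01, 0.05, 0.09, -0.02, 0.0, -0.07, 0.0, -0.03, -0.47, -0.07] e [-0.45, -0.47, -0.5, -0.53, -0.55, -0.58, -0.86, -0.88, -0.91, -0.93, -0.95, -0.96, -0.95, -1.08] theta [-0.0017, 0.0013, -0.0008, -0.0011, -0.0008, -0.0027, -0.0032, 0.0007, -0.0, 0.0024, -0.0, 0.0009] LS -0.0001
13.3333 [-11.8099   1.4869   8.6144   0.5362  -0.0651   0.0702   0.558    3.1996
   0.1563]
```

Call:
arm_command([
  [0,0,0.001,0],
  [0,0,0.002,0],
  [0,0,0.003,0],
  [0,0,0.003,0],
])

```text
time_s: 13.67
eef_pos: [0.5372, -0.065, 0.0703]
tcp_rot: [0.0, 1.0, -0.0, -0.004]
force: [-8.9, -0.3, 2.2]
gripper_width: 0.0187
grasp_force: 59.7
```

Run:
```python
from h import *
snap('side','s12');lift('s12');meas(3)
```

```text
s12 d [0.01, 0.01, 0.0, 0.02, 0.04, 0.1, 0.13, -0.02, -0.0, -0.11, 0.12, -0.0, -0.66, 0.1] e [-0.45, -0.47, -0.5, -0.53, -0.55, -0.58, -0.86, -0.88, -0.91, -0.93, -0.95, -0.96, -0.95, -1.08] theta [-0.0005, -0.0008, -0.0002, -0.0013, -0.0021, -0.0053, -0.0046, 0.0007, 0.0, 0.0038, -0.0038, 0.0] LS -0.0009
13.8667 [-8.7862  0.756   2.8231  0.5372 -0.065   0.0703  0.268   2.2685  0.0558]
```

Call:
arm_command([
  [0,0,0.0005,0],
  [0,0,0.001,0],
  [0,0,0.0015,0],
  [0,0,0.0015,0],
])

```text
time_s: 14.2
eef_pos: [0.5372, -0.065, 0.0703]
tcp_rot: [0.0, 1.0, -0.0, -0.004]
force: [-7.4, 0.5, 1.8]
gripper_width: 0.0182
grasp_force: 59.7
```

Run:
```python
from h import *
snap('side','s13');lift('s13');meas(3)
```

```text
s13 d [0.03, 0.0, -0.01, 0.0, 0.06, 0.05, 0.09, 0.02, 0.0, -0.06, 0.03, 0.0, -0.66, 0.0] e [-0.45, -0.47, -0.5, -0.53, -0.55, -0.58, -0.86, -0.88, -0.91, -0.93, -0.95, -0.96, -0.95, -1.08] theta [-0.0017, -0.0, 0.0008, -0.0, -0.0035, -0.0027, -0.0032, -0.0007, -0.0001, 0.0019, -0.0011, -0.0] LS -0.0007
14.4 [-7.891   0.8714  0.9884  0.5372 -0.065   0.0703  0.2155  2.0984  0.0644]
```

Call:
arm_command([
  [0.004,0,0.0007,0],
  [0.008,0,0.0014,0],
  [0.012,0,0.002,0],
  [0.012,0,0.002,0],
])

```text
time_s: 14.73
eef_pos: [0.5402, -0.065, 0.0706]
tcp_rot: [0.0, 1.0, -0.0, -0.003]
force: [-7.3, 0.2, -0.7]
gripper_width: 0.0188
grasp_force: 59.4
```

Run:
```python
from h import *
snap('side','s14');lift('s14');meas(3)
```

```text
s14 d [0.18, 0.28, 0.23, 0.01, -0.03, 0.13, -0.53, -0.47, -0.49, -0.41, -0.16, -0.03, -0.84, 0.48] e [-0.45, -0.47, -0.5, -0.53, -0.55, -0.58, -0.86, -0.88, -0.91, -0.93, -0.95, -0.96, -0.95, -1.08] theta [-0.0122, -0.0181, -0.0142, -0.0007, 0.0015, -0.0071, 0.0192, 0.0165, 0.0168, 0.0138, 0.0052, 0.0009] LS 0.007
14.9333 [-7.1286e+00  3.2240e-01 -4.4630e-01  5.4020e-01 -6.5000e-02  7.0600e-02
 -7.0000e-04  1.6930e+00  2.0000e-02]
```

Run:
```python
from h import *
cuplift('s12','s9');cuplift('s13','s12');cuplift('s14','s13');cuplift('s14','s12')
a=load('s13')[0];b=load('s14')[0]
for c in(220,224,228,232,236): print(c,a[211:222,c,2].tolist(),b[211:222,c,2].tolist())
for r in(200,203,206): print(r,a[r,243:256,1].tolist(),b[r,243:256,1].tolist())
```

```text
s12 cc 0.965 [[-0.71, 1.32], [-0.04, -1.05], 'theta', -0.0383, [-1.21, 0.35], [0.28, -0.61], 'theta', -0.0382]
s13 cc 1.0 [[-0.0, 0.01], [-0.04, -1.05], 'theta', -0.0002, [-0.0, 0.0], [0.28, -0.61], 'theta', -0.0001]
s14 cc 0.9683 [[-0.82, 1.22], [-0.04, -1.05], 'theta', -0.035, [-1.32, 0.23], [0.28, -0.61], 'theta', -0.0354]
s14 cc 0.9726 [[-0.93, 1.2], [-0.04, -1.05], 'theta', -0.0343, [-1.47, 0.12], [0.28, -0.61], 'theta', -0.0336]
220 [228, 215, 167, 100, 47, 32, 36, 36, 36, 36, 36] [227, 205, 151, 86, 42, 33, 37, 35, 35, 33, 36]
224 [236, 236, 229, 190, 130, 99, 93, 78, 52, 39, 35] [237, 236, 229, 186, 128, 105, 100, 84, 56, 40, 36]
228 [240, 240, 239, 223, 166, 114, 95, 80, 55, 40, 37] [240, 240, 239, 219, 153, 107, 93, 80, 56, 40, 36]
232 [242, 242, 241, 225, 166, 113, 95, 79, 57, 39, 36] [242, 242, 241, 218, 149, 103, 93, 80, 56, 37, 36]
236 [239, 240, 234, 198, 134, 99, 93, 81, 56, 38, 37] [239, 239, 226, 174, 118, 98, 94, 78, 53, 36, 36]
200 [150, 149, 149, 152, 151, 146, 135, 127, 122, 119, 117, 116, 117] [148, 146, 146, 150, 149, 145, 135, 126, 122, 119, 118, 116, 116]
203 [155, 151, 147, 144, 143, 149, 148, 132, 119, 116, 118, 118, 119] [155, 151, 147, 144, 142, 144, 142, 128, 119, 118, 117, 118, 119]
206 [164, 161, 156, 150, 136, 115, 97, 75, 62, 60, 64, 83, 104] [163, 160, 156, 146, 129, 109, 89, 70, 61, 60, 65, 82, 104]
```

Call:
arm_command([
  [0.004,0,0,0],
  [0.008,0,0,0],
  [0.012,0,0,0],
  [0.016,0,0,0],
  [0.016,0,0,0],
  [0.016,0,0,0],
])

```text
time_s: 15.43
eef_pos: [0.5435, -0.065, 0.0706]
tcp_rot: [0.001, 1.0, -0.0, -0.003]
force: [-6.3, -0.1, -1.0]
gripper_width: 0.0188
grasp_force: 59.4
```

```bash
cat >> h.py <<'E'
def low(n,th=150):
    a=load(n)[0][...,2].astype(float); o=[]
    for c in range(218,238,2):
        t=110 if c<223 else th
        s=a[208:222,c]; i=np.argmax(s<t); o.append(208+i-1+(s[i-1]-t)/(s[i-1]-s[i]))
    return np.array(o)
def lowlift(n,ref='s13'):
    d=low(n)-low(ref); print(n,'low',d.round(2).tolist(),'theta',round(-np.median(d)/.61*.031,4))
E
python3 - <<'E'
from h import *
snap('side','s15');lift('s15');lowlift('s9');lowlift('s14');lowlift('s15');meas(3)
E
```

```text
s15 d [0.06, 0.22, 0.09, -0.24, -0.23, 0.05, -0.88, -0.61, -0.53, -0.52, -0.5, -0.5, -0.16, 0.49] e [-0.45, -0.47, -0.5, -0.53, -0.55, -0.58, -0.86, -0.88, -0.91, -0.93, -0.95, -0.96, -0.95, -1.08] theta [-0.0042, -0.0141, -0.0054, 0.0139, 0.0128, -0.0029, 0.0318, 0.0216, 0.0182, 0.0174, 0.0162, 0.0162] LS 0.0153
s9 low [0.03, 0.01, 0.02, 0.11, 0.16, 0.06, -0.08, 0.08, 0.12, 0.03] theta -0.0023
s14 low [-0.09, -0.22, -0.04, -0.05, -0.09, -0.24, -0.28, -0.32, -0.24, -0.32] theta 0.0117
s15 low [-0.33, -0.35, 0.2, -0.19, -0.18, -0.39, -0.37, -0.48, -0.4, -0.53] theta 0.0182
15.6333 [-6.2254e+00  5.1130e-01 -5.0530e-01  5.4350e-01 -6.5000e-02  7.0600e-02
  3.0000e-03  1.6762e+00 -3.1100e-02]
```

Call:
arm_command([
  [0.004,0,0,0],
  [0.008,0,0,0],
  [0.012,0,0,0],
  [0.015,0,0,0],
  [0.015,0,0,0],
  [0.015,0,0,0],
])

```text
time_s: 16.13
eef_pos: [0.5466, -0.065, 0.0706]
tcp_rot: [0.001, 1.0, -0.0, -0.003]
force: [-6.3, 0.0, 0.2]
gripper_width: 0.019
grasp_force: 59.4
```

Call:
arm_command([
  [0,0,-0.001,0],
  [0,0,-0.002,0],
  [0,0,-0.002,0],
  [0,0,-0.002,0],
])

```text
time_s: 16.47
eef_pos: [0.5466, -0.065, 0.0704]
tcp_rot: [0.001, 1.0, -0.0, -0.003]
force: [-7.3, -0.6, -0.5]
gripper_width: 0.0187
grasp_force: 59.5
```

Run:
```python
from h import *
snap('side','s16');lift('s16');lowlift('s16');meas(3)
for n in('s13','s14','s15','s16'):
    b=load(n)[0]; print(n,b[203,243:256,1].tolist(),b[206,243:256,1].tolist(),b[209:222,240,2].tolist())
```

```text
s16 d [0.01, 0.0, -0.25, -0.37, -0.29, 0.09, -0.87, -0.81, -0.89, -0.87, -0.67, -0.82, -0.62, 0.47] e [-0.45, -0.47, -0.5, -0.53, -0.55, -0.58, -0.86, -0.88, -0.91, -0.93, -0.95, -0.96, -0.95, -1.08] theta [-0.001, -0.0001, 0.0154, 0.0216, 0.0163, -0.0046, 0.0313, 0.0285, 0.0305, 0.0292, 0.022, 0.0263] LS 0.0231
s16 low [-0.33, -0.24, 0.26, -0.3, -0.29, -0.44, -0.62, -0.74, -0.57, -0.78] theta 0.0196
16.6667 [-6.885   0.0288  0.0847  0.5466 -0.065   0.0704 -0.0256  1.6901 -0.0103]
s13 [155, 151, 147, 144, 143, 149, 148, 132, 119, 116, 118, 118, 119] [164, 161, 156, 150, 136, 115, 97, 75, 62, 60, 64, 83, 104] [221, 222, 222, 213, 174, 126, 99, 98, 94, 79, 51, 35, 35]
s14 [155, 151, 147, 144, 142, 144, 142, 128, 119, 118, 117, 118, 119] [163, 160, 156, 146, 129, 109, 89, 70, 61, 60, 65, 82, 104] [221, 222, 221, 204, 162, 117, 97, 98, 95, 79, 52, 35, 35]
s15 [155, 152, 148, 144, 139, 133, 124, 119, 119, 117, 118, 119, 119] [164, 160, 154, 140, 118, 98, 82, 69, 62, 61, 63, 83, 105] [222, 223, 218, 188, 143, 106, 97, 99, 95, 79, 52, 35, 36]
s16 [155, 152, 149, 144, 136, 126, 120, 119, 118, 117, 117, 119, 119] [163, 160, 150, 133, 113, 98, 84, 70, 63, 61, 65, 82, 102] [222, 223, 215, 181, 135, 103, 96, 99, 97, 79, 52, 35, 36]
```

Call:
arm_command([
  [0.003,0,-0.001,0],
  [0.003,0,-0.001,0],
  [0.003,0,-0.001,0],
  [0.003,0,-0.001,0],
])

```text
time_s: 17.0
eef_pos: [0.5467, -0.065, 0.0703]
tcp_rot: [0.001, 1.0, -0.0, -0.003]
force: [-8.5, 0.1, 2.2]
gripper_width: 0.0188
grasp_force: 59.8
```

Run:
```python
from h import *
im,K,T=snap('side','s17');lift('s17');lowlift('s17');meas(3)
v=im[...,2].astype(float);o=[]
for c in range(228,247,2):
    s=v[214:224,c]; i=np.where(s>60)[0].max(); o.append((c,214+i+(s[i]-60)/(s[i]-s[i+1])))
o=np.array(o);print(o[:,1].round(2),np.polyfit(o[:,0],o[:,1],1)[0])
q=proj(K,T,[[.65,-.0557,.062],[.59,-.0557,.062]]);print('flat pred',(q[1,1]-q[0,1])/(q[1,0]-q[0,0]),q)
# bystanders
a=load('top0')[0].astype(int);b=snap('top','t17')[0].astype(int);d=(abs(a-b).max(2)>60).astype(np.uint8)
n,l,s,c=cv2.connectedComponentsWithStats(d);print([x.tolist() for x in s[1:] if x[4]>12])
```

```text
s17 d [-0.01, -0.02, -0.24, -0.36, -0.31, 0.12, -0.77, -0.83, -0.89, -0.87, -0.68, -0.75, -0.82, 0.49] e [-0.45, -0.47, -0.5, -0.53, -0.55, -0.58, -0.86, -0.88, -0.91, -0.93, -0.95, -0.96, -0.95, -1.08] theta [0.0008, 0.0012, 0.0148, 0.0211, 0.0175, -0.0063, 0.0277, 0.0291, 0.0305, 0.0292, 0.0223, 0.024] LS 0.0225
s17 low [-0.33, -0.23, 0.15, -0.32, -0.28, -0.45, -0.63, -0.74, -0.58, -0.77] theta 0.0198
17.2 [-7.5749  0.2869  2.2211  0.5467 -0.065   0.0703  0.0912  1.9766  0.0461]
[218.8  218.83 218.83 218.81 218.8  218.7  218.67 218.7  218.69 218.7 ] -0.009220409220411226
flat pred -0.018823381132885075 [[227.62671574 218.74624795]
 [248.93751518 218.34510665]]
[[140, 135, 111, 70, 4659], [10, 154, 158, 230, 13712], [66, 163, 30, 32, 450], [67, 169, 13, 7, 40], [175, 196, 10, 40, 347], [170, 205, 210, 100, 7374], [85, 211, 18, 44, 402], [76, 231, 9, 25, 126], [443, 242, 69, 142, 3090], [65, 354, 7, 23, 79], [138, 364, 57, 20, 956]]
```

```bash
python3 -c "
from cell import job_done
print(job_done())"
```

```text
the job is handed in; nothing more can be done
None
```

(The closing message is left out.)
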